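# Sort two cheese slates by the grip of their faces

## Robot

A 6-joint arm with a two-finger parallel gripper is mounted at the origin on a cart in front of the work surface, level with it; the furniture and walls round the work are solid. World frame = base frame: x ahead of the robot, y to its left, z up, the work surface at z = 0. Lengths are in m, angles in rad, forces in N, time in s.
With the tool pointing down it reaches from about 0.225 to 0.875 m from the base axis. Payload 3.4 kg.
Tool frame: the origin (TCP) lies at the very end of the fingers, on their centre line; the grasp point (between the pads) lies 19 mm behind it (grasp_offset is the distance from the TCP to the grasp point, in m); y points along the fingers, z is the direction in which the jaws open and shut, and the axes are right-handed (so a half turn about y gives the same grasp; the last joint's range is limited). The gripper opens to 85 mm and grips with 20 to 120 N. Pads are 22 mm wide; open, the fingers measure 114 mm over their backs; the gripper's body (76 mm by 85 mm) begins 54 mm behind the grasp point. The pads swing forward as they close: fully open they stand 13 mm farther back than shut.
Start: joints at [-1.241, 0.276, 1.505, -0, 1.361, -0.121], TCP at [0.251, -0.518, 0.231] pointing down, gripper open.
Joint ranges: [-2.89, 2.89], [-0.75, 2.08], [0.22, 2.7], [-1.18, 4.32], [0.11, 2.71], [-2.7, 2.7]. Speed limits (rad/s): [2.57, 2.57, 3.14, 3.14, 3.14, 3.14].

## Interface

Orientations are given as a unit quaternion [w, x, y, z].
In Python, from rig import get_state, get_image, sign_off, grasp_offset gives the robot as it stands.
- The arm moves only by the shell command python3 -m jog 'ROWS' [FORCE]. ROWS is JSON, one flat list of numbers, 7 for each row, row after row: the closure in counts, from 0 (fully open) to 255 (shut), then the shift along the tool's x, y, z in cm, then the turn, a rotation vector about the tool's x, y, z in units of 8 degrees (1.0 is 8 degrees). In form: [jaw, tx, ty, tz, rx, ry, rz, jaw, tx, ty, tz, rx, ry, rz, ...]. A call has 1 to 12 rows; each row is the pose to reach, as a shift and turn from the pose commanded when the call began, along the tool's axes at that moment; what a row does not reach only later rows make up. A row lasts 1/8 s, in which the tool goes at most 62.5 mm and 10.7 degrees, less where a joint would pass 70% of its speed; a pose out of reach is approached as far as the arm can. A call with a gripper value outside its range is refused whole. The fingers move at their own pace and stop on an object; FORCE is the grip in N (left out, the last holds). Time passes only in rows, so rows that repeat a pose let the fingers close. It gives the time, the measured TCP pose, the force and the opening at its end, in the units of the state.
- get_state(): the state, without advancing time (a new reading comes with each control period).
- get_image(name): name is "side" or "top" or "wrist"; returns a dict with "color" (480x640x3 uint8, blue, green, red), "mtx" (3x3 intrinsics, pixels), "R" (3x3) and "t" (3): a world point X has camera coordinates R X + t; the wrist camera has in their place "tool_from_camera" (4x4, takes a point from camera to tool coordinates, whose origin is the TCP and whose axes are the tool frame's). Camera axes: x right, y down, z forward; pixel columns grow to the right and rows downward; lengths in m; the calibration is good to about 2 mm. A picture is of the moment at which its call begins: read the wrist's pose just before it. There is no depth.
- sign_off(): hands the job in, once; it reports no verdict.
The state is a dict: "clock": time; "qpos": joint angles; "qd": joint speeds; "effort": joint torques, N m; "position": TCP position; "ee_rot": TCP orientation; "contact_force": force on the tool from outside, world axes, zero at the start; "moment": the same for the moment, N m; "width": finger opening in m.
Only numpy, scipy, OpenCV 4.12 (cv2) and the standard library are available. Lean on these libraries where they do the work, as an engineer would, in place of code of your own. Each camera call takes 0.05 s, during which the arm holds its last target.

## Task

Two cheese slates that look alike stand in the drying rack; one still has non-slip faces and belongs flat in the oak tray, the other is worn smooth and belongs flat in the blue tray. Deal with them one at a time: lift a slate out, lay it flat on the bare worktop and let go, take it again and drag it flat a few centimetres over the worktop in one slow, steady stroke to feel how it grips, and put it away in its tray before you lift out the second one and treat it the same way. Leave the two tins behind the work alone.

Things in the scene. Friction and masses are not known exactly. Their poses are not given: they have to be found in the camera images.
- slate_a_center (a point): the centre of a dark grey cheese slate, 140 mm long (its x axis), 20 mm thick (y), 64 mm wide (z, up while it stands in the rack), about 0.52 kg (varies by 15 percent). Both slates look the same and swap places at random; the names tell nothing. Friction of the faces on the worktop: about 1.0 if non-slip, 0.15 if worn smooth (vary by 15 percent); narrow edges of both 0.6
- slate_b_center (a point): the centre of a dark grey cheese slate, 140 mm long (its x axis), 20 mm thick (y), 64 mm wide (z, up while it stands in the rack), about 0.52 kg (varies by 15 percent). Both slates look the same and swap places at random; the names tell nothing. Friction of the faces on the worktop: about 1.0 if non-slip, 0.15 if worn smooth (vary by 15 percent); narrow edges of both 0.6
- slate_a: the slate of slate_a_center, the same slate's body; origin: the middle of the long edge on which it stands in the rack, 32 mm from its centre; axes as at its centre. Both its faces are alike
- slate_b: the slate of slate_b_center, the same slate's body; origin: the middle of the long edge on which it stands in the rack, 32 mm from its centre; axes as at its centre. Both its faces are alike
- rack: fixed beech rack left of the middle; base 150 (x) x 150 (y) x 12 mm high, origin under its centre. Three 24 mm slots run along x, at y = -45, 0, 45 mm; the slates stand on a long edge in the outer two, top edge 76 mm above the worktop, between 8 mm dowels, 50 mm high, at x = -50 and 50 mm: a slate's middle is free for fingers. Lift slates straight up
- oak_tray: shallow brown wooden tray, 190 x 130 mm outside (190 along its x axis), 18 mm high, with 6 mm walls and a 6 mm floor; fixed. Its origin is the centre of its underside, on the worktop. The trays lie side by side right of the middle and swap places at random. Between the rack and the trays, from y = -0.08 to 0.12 m and x = 0.42 to 0.60 m, the worktop is bare
- blue_tray: shallow blue tray, 190 x 130 mm outside (190 along its x axis), 18 mm high, with 6 mm walls and a 6 mm floor; fixed. Its origin is the centre of its underside, on the worktop. The trays lie side by side right of the middle and swap places at random. Between the rack and the trays, from y = -0.08 to 0.12 m and x = 0.42 to 0.60 m, the worktop is bare
- tea_tin: green tin with a white lid, 68 mm across, 100 mm high, a bystander behind the work; origin: centre of its underside
- paprika_tin: red tin with a white lid, 54 mm across, 85 mm high, a bystander behind the work; origin: centre of its underside

How it is judged:
By the outcome, as a careful person would: the job done as asked, in the order asked, and still so for the second after the job is handed in, with the robot touching nothing.
It also fails if it takes over 72 s, if anything falls off the work surface, if the arm or the gripper's body presses on something with over 40 N, if the wrist force passes 120 N, or if a joint passes its speed limit or range.

## Working session

There is one attempt and no reset: what is moved stays moved. The work goes in short steps, Python scripts to look and compute and a shell command to move; the robot and the scene stay as the last step left them, time stands still between calls to the robot, and variables do not carry over. Pictures are saved under pics/ and viewed, and the job is handed in when it is done.

```bash
ls; mkdir -p pics
python3 - <<'E'
from rig import *
import cv2
s=get_state();print(s); print(grasp_offset)
for n in("top","side"):
    i=get_image(n);cv2.imwrite(f"pics/{n}0.png",i["color"]);print(n,i["mtx"],i["R"],i["t"])
i=get_image("wrist");print(i["tool_from_camera"])
E
```

```text
pics
{'clock': 0.0, 'qpos': array([-1.24101813e+00,  2.76561037e-01,  1.50611859e+00, -7.95599494e-06,
        1.36070650e+00, -1.20956626e-01]), 'qd': array([ 0.00046277,  0.00141854,  0.00043944, -0.00034811,  0.00033334,
       -0.00037604]), 'effort': array([ 7.87373283e-04, -4.16770935e+01, -2.45800585e+01, -1.79304843e-04,
        1.06267192e-02,  6.24667422e-06]), 'position': array([ 0.25032863, -0.51706345,  0.23046488]), 'ee_rot': array([ 0.15794495, -0.15808259,  0.68985545, -0.68859476]), 'contact_force': array([-0.34718787, -0.39580548, -0.54335747]), 'moment': array([-0.00041355,  0.01523606, -0.01081947]), 'width': 0.08583528488940634}
0.0187
top [[550.4366865    0.         316.82157394]
 [  0.         550.4366865  250.1623949 ]
 [  0.           0.           1.        ]] [[ 0.01214916 -0.99990747 -0.0061193 ]
 [-0.99228939 -0.01130125 -0.12342631]
 [ 0.12334574  0.00757164 -0.99233487]] [-0.01515067  0.60043794  1.30685188]
side [[459.98953703   0.         315.57730859]
 [  0.         459.98953703 240.01409288]
 [  0.           0.           1.        ]] [[-0.99116073 -0.1324846  -0.00694587]
 [-0.06142542  0.50468989 -0.86111267]
 [ 0.11758968 -0.85307441 -0.50836672]] [0.5849038  0.09946863 1.00051103]
[[ 5.56572484e-04  9.58758730e-01  2.84220669e-01 -7.31462001e-02]
 [-1.29075377e-03 -2.84219787e-01  9.58758284e-01 -1.41776289e-01]
 [ 9.99999012e-01 -9.00477378e-04  1.07933253e-03 -6.72547159e-04]
 [ 0.00000000e+00  0.00000000e+00  0.00000000e+00  1.00000000e+00]]
```

View pics/top0.png

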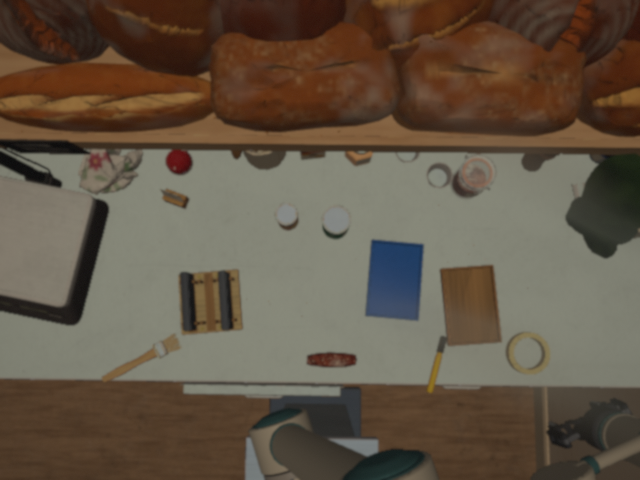

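View pics/side0.png

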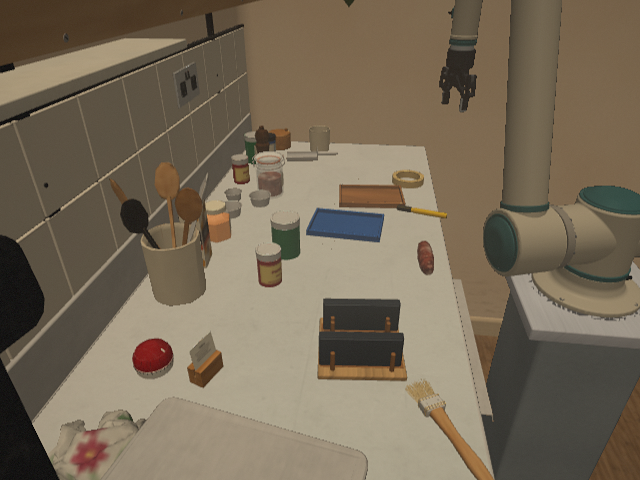

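Run:
```python
import cv2
im=cv2.imread("pics/top0.png")
cv2.imwrite("pics/c1.png",cv2.resize(im[255:345,165:265],None,fx=6.5,fy=6.5,interpolation=cv2.INTER_CUBIC))
cv2.imwrite("pics/c2.png",cv2.resize(im[225:365,350:520],None,fx=4.2,fy=4.2,interpolation=cv2.INTER_CUBIC))
```

```text
(no output)
```

View pics/c1.png

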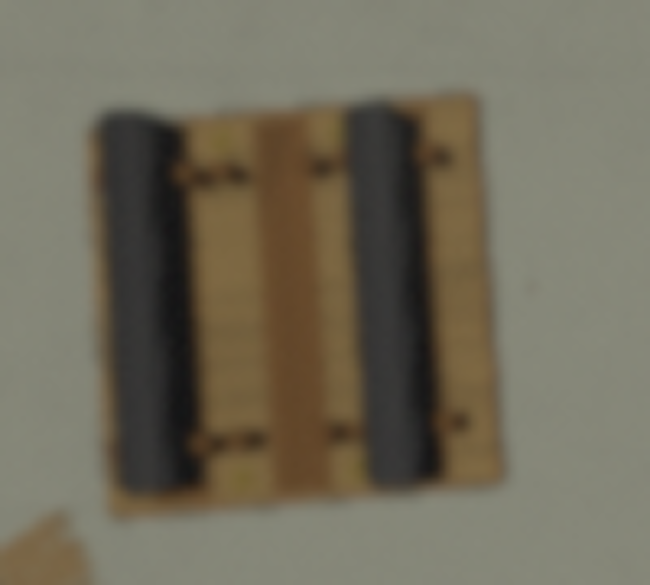

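View pics/c2.png

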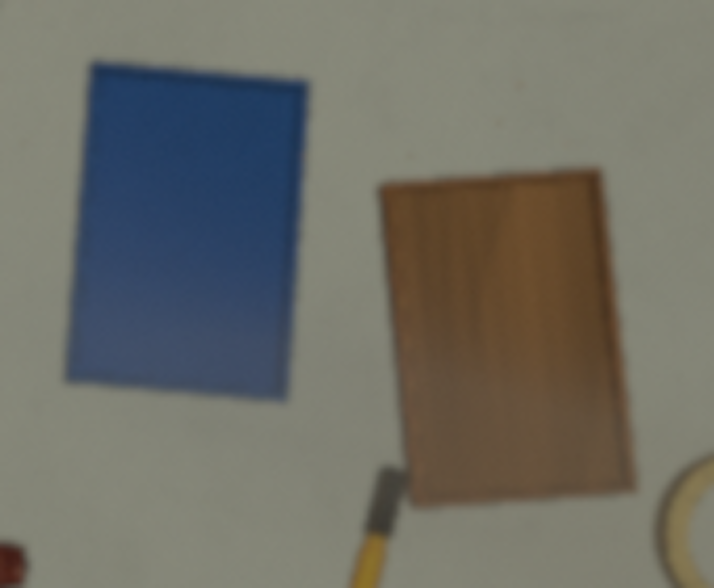

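```bash
cat > h.py <<'E'
from rig import *
import numpy as np, cv2
from scipy.spatial.transform import Rotation as Ro
def proj(i,p,z):
    d=np.linalg.inv(i["mtx"])@[p[0],p[1],1]; R=i["R"];c=-R.T@i["t"];d=R.T@d
    return c+d*(z-c[2])/d[2]
def q(s): return Ro.from_quat(np.roll(s["ee_rot"],-1))
def st():
    s=get_state();R=q(s).as_matrix()
    print("t",round(s["clock"],2),"tcp",s["position"].round(4),"x",R[:,0].round(3),"y",R[:,1].round(3),"z",R[:,2].round(3),"F",s["contact_force"].round(2),"w",round(s["width"],4));return s,R
def box(P):
    # P ordered far-left, far-right, near-right, near-left (image TL,TR,BR,BL)
    P=np.array(P)[:,:2];c=P.mean(0);a=(P[0]-P[3]+P[1]-P[2]);ang=np.degrees(np.arctan2(a[1],a[0]))
    return c.round(4),ang.round(2),np.linalg.norm(a/2).round(4),np.linalg.norm((P[0]-P[1]+P[3]-P[2])/2).round(4)
E
python3 - <<'E'
from h import *
i=get_image("top")
def f(P,o,s,z): return [proj(i,(o[0]+(a+.5)/s-.5,o[1]+(b+.5)/s-.5),z) for a,b in P]
o1=(165,255)
print("rack",box(f([(92,128),(478,95),(505,483),(115,515)],o1,6.5,.012)))
print("L",box(f([(103,113),(162,115),(180,490),(122,490)],o1,6.5,.076)))
print("R",box(f([(348,105),(405,105),(428,487),(372,487)],o1,6.5,.076)))
o2=(350,225)
print("blue",box(f([(92,62),(310,82),(287,402),(66,382)],o2,4.2,.018)))
print("oak",box(f([(380,185),(600,168),(636,490),(412,507)],o2,4.2,.018)))
for n,p,z in(("pap",(287,215),.085),("tea",(336,221),.1),("saus",(331,360),.01),("knife",(443,338),0.005),("brush",(178,337),.01),("shelf",(320,148),.0)): print(n,proj(i,p,z).round(3))
st()
E
```

```text
rack (array([0.4737, 0.2527]), np.float64(5.77), np.float64(0.1468), np.float64(0.1474))
L (array([0.4724, 0.2963]), np.float64(5.2), np.float64(0.1357), np.float64(0.0212))
R (array([0.4756, 0.2073]), np.float64(5.42), np.float64(0.1379), np.float64(0.0204))
blue (array([ 0.5324, -0.1999]), np.float64(-4.66), np.float64(0.1883), np.float64(0.1287))
oak (array([ 0.4731, -0.3844]), np.float64(4.79), np.float64(0.1869), np.float64(0.1296))
pap [0.678 0.063 0.085]
tea [ 0.662 -0.053  0.1  ]
saus [ 0.335 -0.046  0.01 ]
knife [ 0.391 -0.319  0.005]
brush [0.386 0.329 0.01 ]
shelf [ 0.87  -0.013  0.   ]
t 0.2 tcp [ 0.2504 -0.5173  0.2308] x [-0.9   -0.436 -0.   ] y [-0.     0.001 -1.   ] z [ 0.436 -0.9   -0.001] F [ 0.39  0.   -0.28] w 0.0852
```

```bash
cat >> h.py <<'E'
def go(p,yaw=None,R=None):
    """print shift cm & turn units to reach TCP p with tool down and jaw z axis at world angle yaw(deg) or R"""
    s,R0=st()
    if R is None:
        a=np.radians(yaw);z=np.array([np.cos(a),np.sin(a),0]);y=np.array([0,0,-1.]);R=np.c_[np.cross(y,z),y,z]
    d=R0.T@(np.array(p)-s["position"])*100
    rv=Ro.from_matrix(R0.T@R).as_rotvec(degrees=True)/8
    print("shift",d.round(2),"turn",rv.round(3),"q",s["qpos"].round(2))
E
python3 -c "
from h import *
go([.477,.2075,.23],-84.6)"
```

```text
t 0.2 tcp [ 0.2504 -0.5173  0.2308] x [-0.9   -0.436 -0.   ] y [-0.     0.001 -1.   ] z [ 0.436 -0.9   -0.001] F [ 0.39  0.   -0.28] w 0.0852
shift [-51.97   0.15 -55.37] turn [0.008 2.553 0.   ] q [-1.24  0.28  1.51  0.    1.36 -0.12]
```

```bash
python3 -m jog '[0,-52,0,-55.4,0,2.55,0, 0,-52,0,-55.4,0,2.55,0, 0,-52,0,-55.4,0,2.55,0, 0,-52,0,-55.4,0,2.55,0, 0,-52,0,-55.4,0,2.55,0, 0,-52,0,-55.4,0,2.55,0, 0,-52,0,-55.4,0,2.55,0, 0,-52,0,-55.4,0,2.55,0, 0,-52,0,-55.4,0,2.55,0, 0,-52,0,-55.4,0,2.55,0, 0,-52,0,-55.4,0,2.55,0, 0,-52,0,-55.4,0,2.55,0]' 80; python3 -c "
from h import *
go([.477,.2075,.15],-84.6)"
```

```text
clock: 1.7
position: [0.4746, 0.2004, 0.2313]
ee_rot: [-0.034, 0.033, -0.706, 0.706]
contact_force: [0.9, -0.7, -0.0]
width: 0.0854
t 1.7 tcp [0.4746 0.2004 0.2313] x [-0.995 -0.095 -0.001] y [ 0.001 -0.    -1.   ] z [ 0.095 -0.995  0.001] F [ 0.95 -0.72 -0.04] w 0.0854
shift [-0.31  8.13 -0.69] turn [-0.004  0.008 -0.004] q [ 0.26  0.19  1.63 -0.    1.33  1.74]
```

```bash
python3 -m jog '[0,-0.3,4,-0.7,0,0,0, 0,-0.3,4,-0.7,0,0,0]'; python3 -c "
from h import *
go([.477,.2075,.15],-84.6)
i=get_image('wrist');print(i['mtx']);cv2.imwrite('pics/w1.png',i['color'])"
```

```text
clock: 1.95
position: [0.4741, 0.2057, 0.1885]
ee_rot: [-0.032, 0.037, -0.706, 0.707]
contact_force: [-0.3, 0.2, 0.4]
width: 0.0854
t 1.95 tcp [0.4741 0.2057 0.1885] x [-0.995 -0.097  0.007] y [-0.007 -0.002 -1.   ] z [ 0.097 -0.995  0.002] F [-0.3   0.24  0.38] w 0.0854
shift [-0.33  3.84 -0.16] turn [-0.012  0.019  0.053] q [ 0.27  0.22  1.69 -0.    1.24  1.75]
[[424.93284925   0.         317.25308278]
 [  0.         424.93284925 239.52303181]
 [  0.           0.           1.        ]]
```

View pics/w1.png

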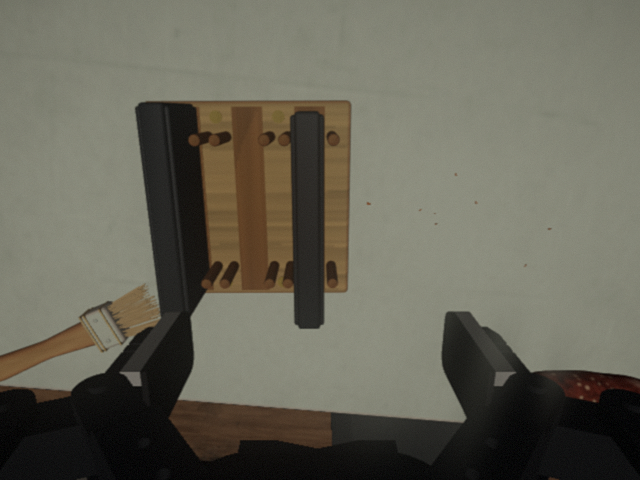

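```bash
cat >> h.py <<'E'
def wproj(i,s,p,z):
    T=i["tool_from_camera"];R=q(s).as_matrix()
    d=R@T[:3,:3]@np.linalg.inv(i["mtx"])@[p[0],p[1],1];c=s["position"]+R@T[:3,3]
    return c+d*(z-c[2])/d[2]
E
python3 -c "
from h import *
s=get_state()
i=get_image('wrist')
P=[wproj(i,s,p,.076) for p in((292,113),(321,113),(324,324),(295,324))];print(box(P))
P=[wproj(i,s,p,.012) for p in((201,102),(350,101),(348,291),(208,292))];print(box(P),np.array(P).round(3))
P=[wproj(i,s,p,.076) for p in((138,104),(165,104),(182,308),(155,308))];print(box(P))
go([.477,.2075,.15],-84.6)"
```

```text
(array([0.48  , 0.2119]), np.float64(5.88), np.float64(0.1351), np.float64(0.0181))
(array([0.4792, 0.2371]), np.float64(4.62), np.float64(0.1474), np.float64(0.1104)) [[0.547 0.296 0.012]
 [0.558 0.19  0.012]
 [0.412 0.174 0.012]
 [0.4   0.288 0.012]]
(array([0.4797, 0.3032]), np.float64(4.03), np.float64(0.1283), np.float64(0.0166))
t 2.05 tcp [0.4764 0.205  0.1915] x [-0.996 -0.094  0.001] y [-0.001 -0.001 -1.   ] z [ 0.094 -0.996  0.001] F [ 0.3   0.84 -0.89] w 0.0857
shift [-0.09  4.15 -0.24] turn [-0.004  0.002  0.006] q [ 0.27  0.22  1.69 -0.    1.24  1.75]
```

```bash
python3 -m jog '[0,-0.2,4,-0.4,0,0,0, 0,-0.2,8,-0.4,0,0,0, 0,-0.2,10,-0.4,0,0,0, 0,-0.2,10,-0.4,0,0,0]'; python3 -c "
from h import *
go([.478,.2095,.048],-84.6)"
```

```text
clock: 2.55
position: [0.4781, 0.2085, 0.0915]
ee_rot: [-0.033, 0.033, -0.706, 0.707]
contact_force: [0.3, 0.2, -0.7]
width: 0.0852
t 2.55 tcp [0.4781 0.2085 0.0915] x [-0.996 -0.093  0.001] y [-0.001 -0.001 -1.   ] z [ 0.093 -0.996  0.   ] F [ 0.32  0.18 -0.75] w 0.0852
shift [-0.    4.35 -0.11] turn [-0.003 -0.009  0.007] q [ 0.28  0.32  1.83 -0.    1.    1.76]
```

```bash
python3 -m jog '[0,0,3,-0.1,0,0,0, 0,0,4.3,-0.1,0,0,0, 0,0,4.3,-0.1,0,0,0]'; python3 -c "
from h import *
st()
i=get_image('wrist');cv2.imwrite('pics/w2.png',i['color'])"
```

```text
clock: 2.92
position: [0.4784, 0.2103, 0.0487]
ee_rot: [-0.033, 0.033, -0.706, 0.706]
contact_force: [0.4, 0.3, 0.5]
width: 0.0857
t 2.92 tcp [0.4784 0.2103 0.0487] x [-0.996 -0.094 -0.   ] y [ 0. -0. -1.] z [ 0.094 -0.996  0.   ] F [0.4  0.26 0.46] w 0.0857
```

View pics/w2.png

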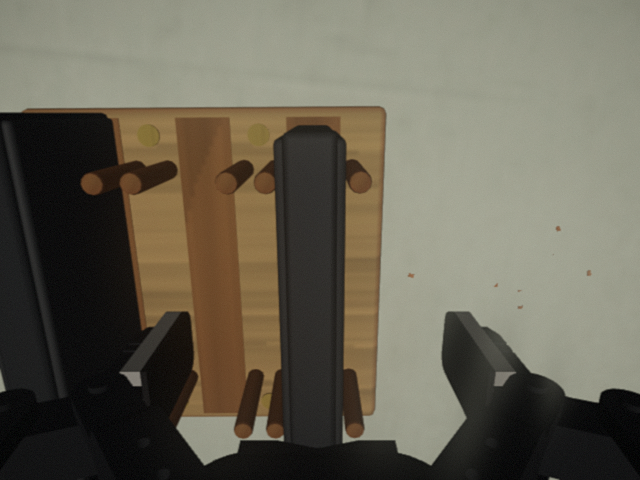

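```bash
python3 -m jog '[255,0,0,0,0,0,0, 255,0,0,0,0,0,0, 255,0,0,0,0,0,0, 255,0,0,0,0,0,0, 255,0,0,0,0,0,0, 255,0,0,0,0,0,0]' 80; python3 -c "
from h import *
st()"
```

```text
clock: 3.72
position: [0.4783, 0.211, 0.0486]
ee_rot: [0.034, -0.033, 0.706, -0.706]
contact_force: [-1.5, 2.2, 3.8]
width: 0.0184
t 3.73 tcp [0.4783 0.211  0.0486] x [-0.996 -0.094 -0.001] y [ 0.001  0.001 -1.   ] z [ 0.094 -0.996 -0.   ] F [-1.47  2.19  3.84] w 0.0184
```

```bash
python3 -m jog '[255,0,-1.5,0,0,0,0, 255,0,-4,0,0,0,0, 255,0,-7,0,0,0,0, 255,0,-10,0,0,0,0, 255,0,-13,0,0,0,0, 255,0,-15,0,0,0,0, 255,0,-15,0,0,0,0, 255,0,-15,0,0,0,0]'; python3 -c "
from h import *
go([.51,.04,.2],-90)
i=get_image('side');cv2.imwrite('pics/s2.png',i['color'])"
```

```text
clock: 4.72
position: [0.477, 0.2102, 0.197]
ee_rot: [-0.032, 0.034, -0.706, 0.707]
contact_force: [0.5, -0.1, -6.4]
width: 0.0189
t 4.72 tcp [0.477  0.2102 0.197 ] x [-0.996 -0.095  0.003] y [-0.003 -0.001 -1.   ] z [ 0.095 -0.996  0.001] F [ 0.48 -0.12 -6.42] w 0.0189
shift [-1.68 -0.29 17.26] turn [-0.007  0.678  0.02 ] q [ 0.28  0.22  1.67 -0.    1.25  1.76]
```

View pics/s2.png

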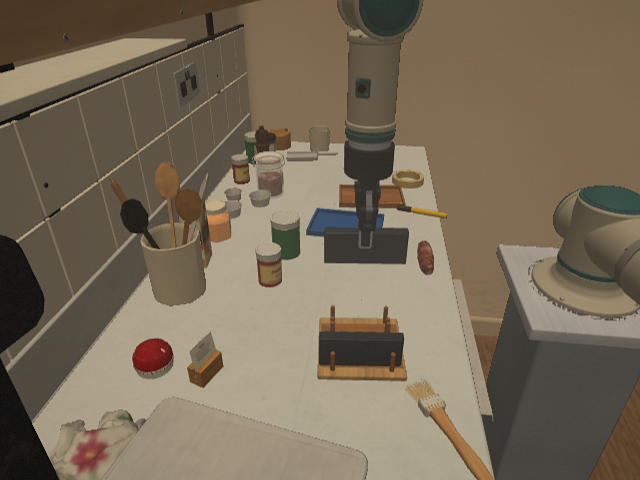

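```bash
python3 -m jog '[255,-0.5,-1,4,0,0.3,0, 255,-0.8,-1,9,0,0.68,0, 255,-0.8,-1,13,0,0.68,0, 255,-0.8,-1,15,0,0.68,0, 255,-0.8,-1,15.2,0,0.68,0, 255,-0.8,-1,15.2,0,0.68,0]'; python3 -m jog '[255,0,0,0,-0.5,0,0, 255,0,0,0,-1.5,0,0,255,0,0,0,-2,0,0,255,0,0,0,-2,0,0]'; python3 -c "
from h import *
go([.50,.06,.2],-90)
"
```

```text
clock: 5.52
position: [0.4999, 0.0606, 0.2075]
ee_rot: [-0.001, -0.0, 0.707, -0.707]
contact_force: [0.6, 0.7, -5.0]
width: 0.0186
clock: 6.02
position: [0.5003, 0.0595, 0.2076]
ee_rot: [-0.001, 0.0, 0.798, -0.602]
contact_force: [-0.0, -0.3, -6.6]
width: 0.0185
t 6.03 tcp [0.5003 0.0595 0.2076] x [-1.     0.001  0.001] y [-0.001  0.275 -0.962] z [-0.002 -0.962 -0.275] F [-0.01 -0.28 -6.57] w 0.0185
shift [0.03 0.74 0.16] turn [ 1.992 -0.01   0.009] q [-0.22  0.19  1.72  0.28  1.31  1.27]
```

```bash
python3 -m jog '[255,0,0,0,-1,0,0, 255,0,0,0,-2.2,0,0,255,0,0,0,-3.4,0,0,255,0,0,0,-4.6,0,0,255,0,0,0,-5.5,0,0,255,0,0,0,-5.5,0,0,255,0,0,0,-5.5,0,0]'; python3 -c "
from h import *
go([.50,.06,.05],-90)
i=get_image('side');cv2.imwrite('pics/s3.png',i['color'])
"
```

```text
clock: 6.9
position: [0.5008, 0.0606, 0.2083]
ee_rot: [0.001, -0.001, 0.965, -0.261]
contact_force: [0.8, 0.3, -5.4]
width: 0.0186
t 6.9 tcp [0.5008 0.0606 0.2083] x [-1.    -0.002 -0.001] y [-0.001  0.864 -0.504] z [ 0.002 -0.504 -0.864] F [ 0.81  0.27 -5.35] w 0.0186
shift [ 0.1   7.92 13.71] turn [ 7.47e+00  1.40e-02 -1.00e-03] q [-0.59  0.44  1.81  0.8   1.63  0.7 ]
```

View pics/s3.png

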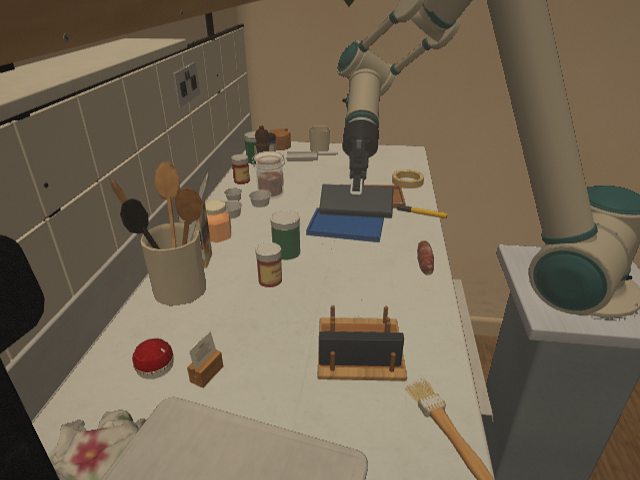

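```bash
python3 -m jog '[255,0,2,3.46,0,0,0,255,0,4.5,7.8,0,0,0,255,0,7,12.1,0,0,0,255,0,8.3,14.3,0,0,0,255,0,8.6,14.85,0,0,0,255,0,8.6,14.85,0,0,0,255,0,8.6,14.85,0,0,0]'; python3 -c "
from h import *
go([.50,.06,.028],-90)
"
```

```text
clock: 7.82
position: [0.5012, 0.0602, 0.038]
ee_rot: [0.001, 0.0, 0.966, -0.26]
contact_force: [1.0, 0.5, -5.4]
width: 0.0189
t 7.83 tcp [0.5012 0.0602 0.038 ] x [-1.    -0.    -0.003] y [ 0.001  0.865 -0.501] z [ 0.002 -0.501 -0.865] F [ 1.01  0.46 -5.37] w 0.0189
shift [0.12 0.48 0.87] turn [ 7.489  0.011 -0.018] q [-0.6   0.7   1.93  0.82  1.37  0.42]
```

```bash
python3 -m jog '[255,0,0.2,0.35,0,0,0,255,0,0.4,0.69,0,0,0,255,0,0.45,0.78,0,0,0,255,0,0.45,0.78,0,0,0]'; python3 -m jog '[255,0,0.07,0.12,0,0,0,255,0,0.1,0.17,0,0,0,255,0,0.1,0.17,0,0,0]'; python3 -c "
from h import *
st()
"
```

```text
clock: 8.32
position: [0.5004, 0.0603, 0.0276]
ee_rot: [-0.0, 0.0, 0.966, -0.259]
contact_force: [0.1, -0.3, -6.2]
width: 0.0184
clock: 8.7
position: [0.5005, 0.0604, 0.0258]
ee_rot: [-0.0, 0.0, 0.966, -0.259]
contact_force: [-0.4, 0.3, -5.6]
width: 0.0185
t 8.7 tcp [0.5005 0.0604 0.0258] x [-1.  0.  0.] y [ 0.     0.866 -0.5  ] z [-0.    -0.5   -0.866] F [-0.43  0.29 -5.57] w 0.0185
```

```bash
python3 -m jog '[255,0,0.05,0.09,0,0,0,255,0,0.1,0.17,0,0,0,255,0,0.1,0.17,0,0,0]'; python3 -c "
from h import *
st()
i=get_image('side');cv2.imwrite('pics/s4.png',cv2.resize(i['color'][120:300,280:460],None,fx=3.3,fy=3.3,interpolation=2))
"
```

```text
clock: 9.07
position: [0.5006, 0.0609, 0.0254]
ee_rot: [0.0, 0.0, 0.966, -0.257]
contact_force: [-0.2, -3.2, 5.5]
width: 0.0184
t 9.07 tcp [0.5006 0.0609 0.0254] x [-1.     0.001 -0.   ] y [ 0.001  0.868 -0.497] z [ 0.    -0.497 -0.868] F [-0.16 -3.25  5.45] w 0.0184
```

View pics/s4.png

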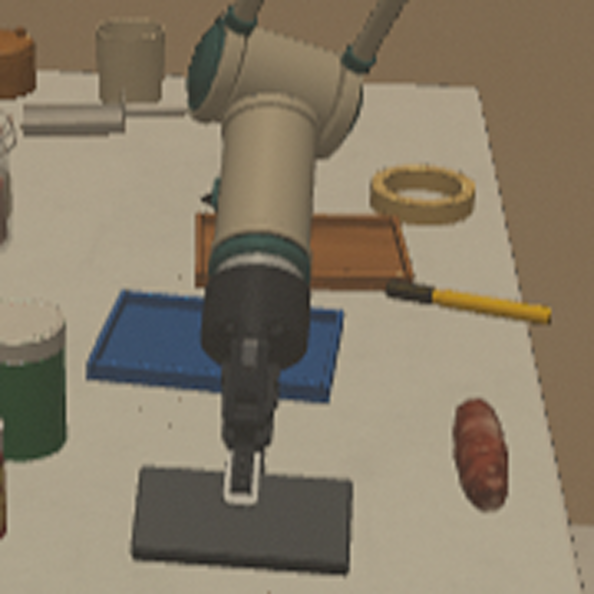

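```bash
python3 -m jog '[160,0,0,-0.4,0,0,0,150,0,0,-0.8,0,0,0,150,0,0,-0.8,0,0,0,150,0,0,-0.8,0,0,0]'; python3 -c "
from h import *
st()
i=get_image('side');cv2.imwrite('pics/s5.png',cv2.resize(i['color'][120:300,280:460],None,fx=3.3,fy=3.3,interpolation=2))
"
```

```text
clock: 9.62
position: [0.5005, 0.0644, 0.0305]
ee_rot: [0.0, 0.0, 0.966, -0.259]
contact_force: [-0.4, -0.8, -2.5]
width: 0.0349
t 9.62 tcp [0.5005 0.0644 0.0305] x [-1.  0. -0.] y [ 0.     0.866 -0.5  ] z [ 0.    -0.5   -0.866] F [-0.43 -0.84 -2.49] w 0.0349
```

View pics/s5.png

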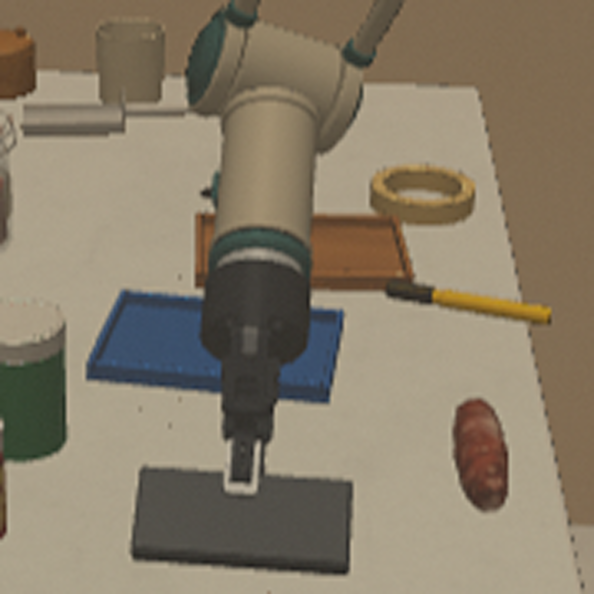

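```bash
python3 -m jog '[150,0,-6.2,0,0,0,0,150,0,-9,0,0,0,0,150,0,-10,0,0,0,0,150,0,-10,0,0,0,0]'; python3 -c "
from h import *
st()
i=get_image('side');cv2.imwrite('pics/s6.png',cv2.resize(i['color'][120:300,280:460],None,fx=3.3,fy=3.3,interpolation=2))
"
```

```text
clock: 10.18
position: [0.5003, -0.022, 0.0808]
ee_rot: [-0.0, 0.0, 0.966, -0.258]
contact_force: [0.7, -0.2, 0.9]
width: 0.0354
t 10.18 tcp [ 0.5003 -0.022   0.0808] x [-1.     0.001  0.   ] y [ 0.     0.866 -0.499] z [-0.    -0.499 -0.866] F [ 0.66 -0.24  0.85] w 0.0354
```

View pics/s6.png

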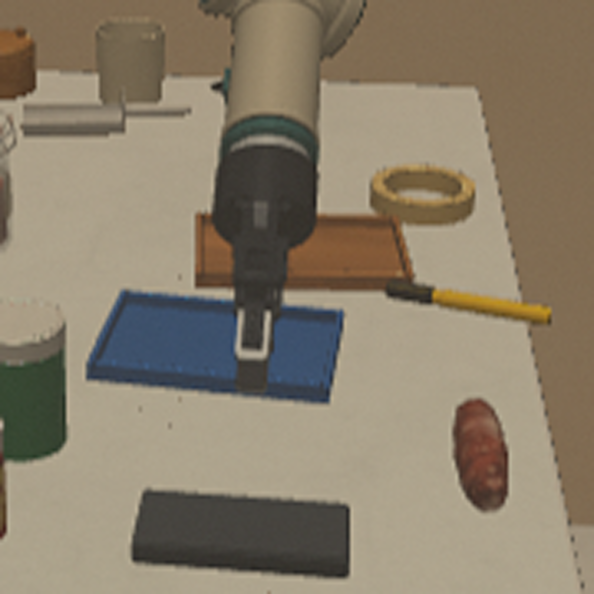

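```bash
python3 -m jog '[0,0,-1,-4,1.2,0,0,0,0,0,-7,2.5,0,0,0,0,2,-8.5,3.8,0,0,0,0,4,-9.5,5.1,0,0,0,0,4.5,-9.5,6.4,0,0,0,0,4.5,-9.5,7.48,0,0,0,0,4.5,-9.5,7.48,0,0,0,0,4.5,-9.5,7.48,0,0]'; python3 -c "
from h import *
s,R=st()
i=get_image('wrist');cv2.imwrite('pics/w7.png',i['color'])
i=get_image('top');cv2.imwrite('pics/t7.png',i['color'])
"
```

```text
clock: 11.22
position: [0.4993, 0.0648, 0.1395]
ee_rot: [-0.001, -0.001, 0.709, -0.706]
contact_force: [0.5, 0.6, 1.5]
width: 0.0854
t 11.22 tcp [0.4993 0.0648 0.1395] x [-1.    -0.001  0.003] y [-0.003  0.004 -1.   ] z [ 0.001 -1.    -0.004] F [0.51 0.58 1.49] w 0.0854
```

View pics/w7.png

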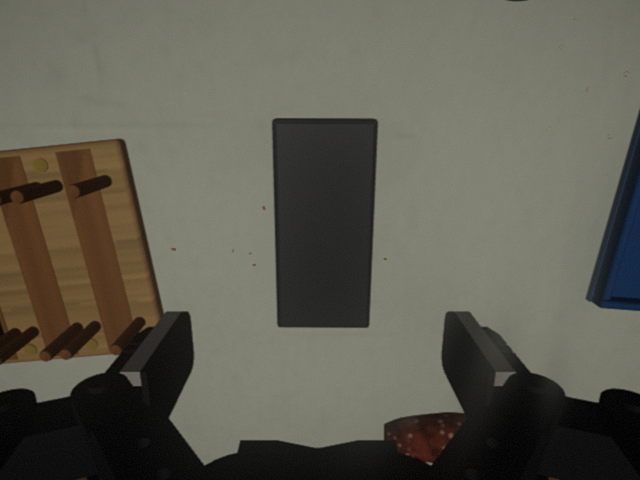

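```bash
python3 -c "
from h import *
s=get_state()
i=get_image('wrist')
P=[wproj(i,s,p,.02) for p in((274,120),(377,120),(369,326),(279,326))];print(np.array(P).round(3),box(P))
go([.50,.0635,.014],-90)"
```

```text
[[0.569 0.09  0.02 ]
 [0.569 0.029 0.02 ]
 [0.433 0.029 0.02 ]
 [0.433 0.091 0.02 ]] (array([0.5011, 0.0598]), np.float64(-0.25), np.float64(0.1355), np.float64(0.0612))
t 11.38 tcp [0.5001 0.0631 0.1398] x [-1.     0.003  0.002] y [-0.002  0.004 -1.   ] z [-0.003 -1.    -0.004] F [ 0.45 -0.77  0.53] w 0.0853
shift [-1.000e-02  1.258e+01  0.000e+00] turn [ 0.025 -0.018  0.012] q [-0.02  0.24  1.8   0.    1.1   1.56]
```

```bash
python3 -c "
from h import *
i=get_image('wrist');T=i['tool_from_camera']
im=i['color'][290:420,90:220];im=cv2.convertScaleAbs(im,alpha=2.5,beta=20);cv2.imwrite('pics/f.png',cv2.resize(im,None,fx=4.5,fy=4.5,interpolation=2))
for p in((188,312),(166,312),(192,360),(145,372),(134,383)):
  d=T[:3,:3]@np.linalg.inv(i['mtx'])@[p[0],p[1],1];k=(-.0427-T[2,3])/d[2];print(p,(T[:3,3]+k*d).round(4))
"
```

```text
(188, 312) [-0.0112 -0.0163 -0.0427]
(166, 312) [-0.0201 -0.0345 -0.0427]
(192, 360) [ 0.0062 -0.0168 -0.0427]
(145, 372) [-0.0126 -0.0518 -0.0427]
(134, 383) [-0.0138 -0.0579 -0.0427]
```

View pics/f.png

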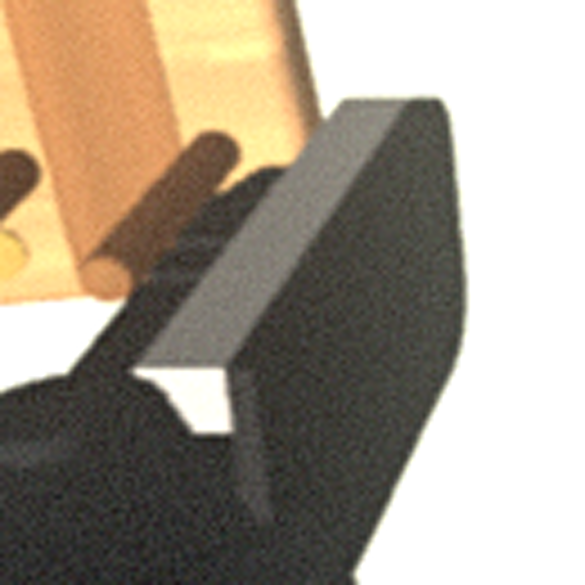

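```bash
python3 -m jog '[0,0,5,0.2,0,0,0,0,-0.1,9,0.3,0,0,0,0,-0.1,12,0.3,0,0,0,0,-0.1,13.3,0.3,0,0,0,0,-0.1,13.7,0.3,0,0,0,0,-0.1,13.7,0.3,0,0,0]'; python3 -c "
from h import *
go([.501,.060,-.001],-90)"
```

```text
clock: 12.18
position: [0.5022, 0.0613, 0.004]
ee_rot: [0.0, 0.001, 0.708, -0.706]
contact_force: [0.0, 0.4, -0.2]
width: 0.0859
t 12.18 tcp [0.5022 0.0613 0.004 ] x [-1.     0.001 -0.001] y [ 0.001  0.003 -1.   ] z [-0.001 -1.    -0.003] F [ 0.05  0.41 -0.23] w 0.0859
shift [0.12 0.5  0.13] turn [ 0.02  -0.006 -0.01 ] q [-0.02  0.41  1.96  0.    0.76  1.55]
```

```bash
python3 -m jog '[0,0.1,0.5,0.1,0,0,0,0,0.1,0.5,0.1,0,0,0,255,0.1,0.5,0.1,0,0,0,255,0.1,0.5,0.1,0,0,0,255,0.1,0.5,0.1,0,0,0,255,0.1,0.5,0.1,0,0,0,255,0.1,0.5,0.1,0,0,0]' 40; python3 -c "
from h import *
s,R=st()
i=get_image('wrist');cv2.imwrite('pics/w8.png',i['color'])
"
```

```text
clock: 13.05
position: [0.5008, 0.0608, -0.001]
ee_rot: [0.0, 0.0, 0.708, -0.706]
contact_force: [-1.0, 1.3, 5.8]
width: 0.0632
t 13.05 tcp [ 0.5008  0.0608 -0.001 ] x [-1.     0.    -0.001] y [ 0.001  0.003 -1.   ] z [-0.    -1.    -0.003] F [-1.    1.29  5.8 ] w 0.0632
```

View pics/w8.png

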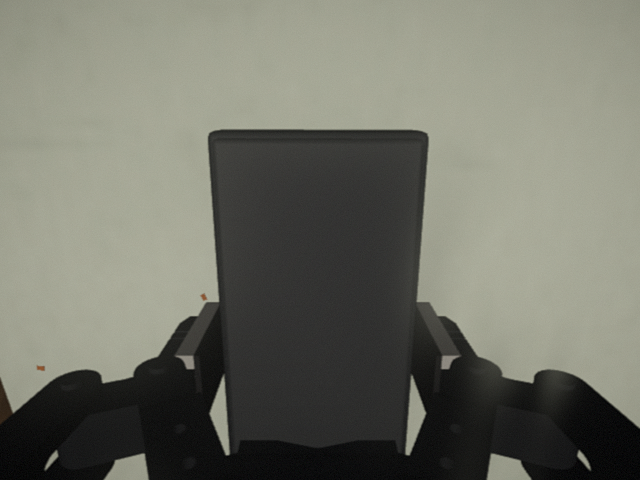

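```bash
python3 -m jog '[255,0,0,0.1,0,0,0,255,0,0,0.3,0,0,0,255,0,0,0.5,0,0,0,255,0,0,0.7,0,0,0,255,0,0,0.9,0,0,0,255,0,0,1.1,0,0,0,255,0,0,1.3,0,0,0,255,0,0,1.5,0,0,0]'; python3 -m jog '[255,0,0,0.2,0,0,0,255,0,0,0.4,0,0,0,255,0,0,0.6,0,0,0,255,0,0,0.8,0,0,0,255,0,0,1,0,0,0]';python3 -m jog '[255,0,0,0.2,0,0,0,255,0,0,0.4,0,0,0,255,0,0,0.6,0,0,0,255,0,0,0.8,0,0,0,255,0,0,1,0,0,0]';python3 -m jog '[255,0,0,0.2,0,0,0,255,0,0,0.4,0,0,0,255,0,0,0.6,0,0,0,255,0,0,0.8,0,0,0,255,0,0,1,0,0,0]'; python3 -m jog '[255,0,0,0.2,0,0,0,255,0,0,0.3,0,0,0,255,0,0,0.3,0,0,0,255,0,0,0.3,0,0,0]'; python3 -c "
from h import *
s,R=st()"
```

```text
clock: 14.1
position: [0.5013, 0.0462, -0.0009]
ee_rot: [0.0, 0.001, 0.708, -0.706]
contact_force: [-0.4, 2.5, 5.4]
width: 0.063
clock: 14.72
position: [0.5013, 0.0363, -0.001]
ee_rot: [0.0, 0.001, 0.708, -0.706]
contact_force: [0.3, 2.6, 5.4]
width: 0.0632
clock: 15.35
position: [0.5014, 0.0263, -0.001]
ee_rot: [0.001, 0.001, 0.708, -0.706]
contact_force: [1.0, 3.8, 5.6]
width: 0.0626
clock: 15.98
position: [0.5013, 0.0162, -0.001]
ee_rot: [0.0, 0.001, 0.708, -0.706]
contact_force: [-0.1, 3.3, 6.1]
width: 0.063
clock: 16.48
position: [0.5014, 0.0131, -0.001]
ee_rot: [0.0, 0.001, 0.708, -0.706]
contact_force: [-0.2, 2.3, 6.2]
width: 0.063
t 16.48 tcp [ 0.5014  0.0131 -0.001 ] x [-1.     0.001 -0.002] y [ 0.002  0.003 -1.   ] z [-0.001 -1.    -0.003] F [-0.22  2.31  6.2 ] w 0.063
```

```bash
python3 -m jog '[255,0,-1.5,0,0,0,0,255,0,-4,0,0,0,0,255,0,-7,0,0,0,0,255,0,-9,0,0,0,0,255,0,-9,0,0,0,0,255,0,-9,0,0,0,0]' 50; python3 -c "
from h import *
go([.5324,-.1999,.09],-94.66)"
```

```text
clock: 17.23
position: [0.4991, 0.0125, 0.0869]
ee_rot: [-0.001, -0.001, 0.708, -0.706]
contact_force: [-0.2, -0.5, -5.7]
width: 0.0625
t 17.23 tcp [0.4991 0.0125 0.0869] x [-1.     0.     0.003] y [-0.003  0.003 -1.   ] z [-0.    -1.    -0.003] F [-0.22 -0.45 -5.71] w 0.0625
shift [-3.33 -0.39 21.24] turn [0.02  0.582 0.023] q [-0.12  0.29  1.88  0.    0.97  1.45]
```

```bash
python3 -m jog '[255,-0.5,0,3,0,0.1,0,255,-1.2,0,8,0,0.25,0,255,-2,0,13,0,0.4,0,255,-2.8,0,18,0,0.58,0,255,-3.3,0,20.5,0,0.58,0,255,-3.3,0,21.2,0,0.58,0,255,-3.3,0,21.2,0,0.58,0,255,-3.3,0,21.2,0,0.58,0]'; python3 -c "
from h import *
go([.5324,-.1999,.006],-94.66)
i=get_image('wrist');cv2.imwrite('pics/w9.png',i['color'])"
```

```text
clock: 18.23
position: [0.5327, -0.1978, 0.0873]
ee_rot: [-0.029, 0.028, 0.708, -0.705]
contact_force: [-0.9, 0.0, -6.0]
width: 0.0627
t 18.23 tcp [ 0.5327 -0.1978  0.0873] x [-0.997  0.08   0.002] y [-0.001  0.004 -1.   ] z [-0.08  -0.997 -0.004] F [-0.91  0.01 -6.02] w 0.0627
shift [-0.    8.13  0.24] turn [0.029 0.01  0.013] q [-0.48  0.38  1.73  0.    1.03  1.17]
```

View pics/w9.png

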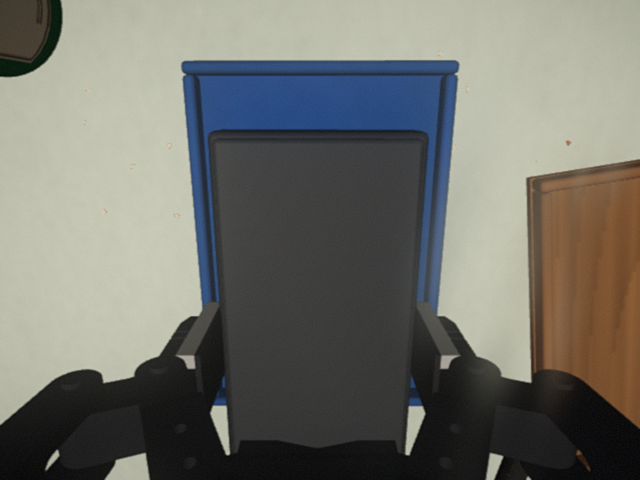

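```bash
python3 -c "
from h import *
s=get_state()
i=get_image('wrist')
P=[wproj(i,s,p,.018) for p in((182,62),(459,62),(422,405),(217,405))];print(np.array(P).round(3),box(P))
go([.5324,-.1999,.006],-94.66)"
python3 -m jog '[255,0,3,0.1,0,0,0,255,0,6,0.2,0,0,0,255,0,7,0.2,0,0,0,255,0,7.4,0.2,0,0,0,255,0,7.8,0.2,0,0,0,255,0,7.8,0.2,0,0,0]'; python3 -c "
from h import *
s,R=st()"
```

```text
[[ 0.633 -0.142  0.018]
 [ 0.623 -0.27   0.018]
 [ 0.437 -0.251  0.018]
 [ 0.447 -0.131  0.018]] (array([ 0.5351, -0.1985]), np.float64(-4.65), np.float64(0.1867), np.float64(0.124))
t 18.32 tcp [ 0.5331 -0.1982  0.0877] x [-0.997  0.08   0.001] y [-0.     0.003 -1.   ] z [-0.08  -0.997 -0.003] F [ 0.27 -0.05 -5.26] w 0.0624
shift [0.05 8.17 0.21] turn [0.024 0.012 0.005] q [-0.48  0.38  1.73  0.    1.03  1.17]
clock: 19.08
position: [0.5337, -0.2015, 0.0103]
ee_rot: [-0.028, 0.029, 0.707, -0.706]
contact_force: [0.3, -0.2, -5.5]
width: 0.0628
t 19.07 tcp [ 0.5337 -0.2015  0.0103] x [-0.997  0.081 -0.001] y [ 0.001  0.002 -1.   ] z [-0.081 -0.997 -0.002] F [ 0.28 -0.24 -5.46] w 0.0628
```

```bash
python3 -m jog '[255,0,0.2,0,0,0,0,255,0,0.4,0,0,0,0,255,0,0.45,0,0,0,0,255,0,0.45,0,0,0,0]'; python3 -c "
from h import *
s,R=st()"
```

```text
clock: 19.58
position: [0.5333, -0.2014, 0.0052]
ee_rot: [-0.029, 0.029, 0.707, -0.706]
contact_force: [0.3, -0.4, -5.4]
width: 0.0626
t 19.57 tcp [ 0.5333 -0.2014  0.0052] x [-0.997  0.081  0.   ] y [ 0.     0.003 -1.   ] z [-0.081 -0.997 -0.003] F [ 0.26 -0.41 -5.43] w 0.0626
```

```bash
python3 -m jog '[255,0,0.1,0,0,0,0,255,0,0.1,0,0,0,0]'; python3 -m jog '[255,0,0.1,0,0,0,0,255,0,0.1,0,0,0,0]'
```

```text
clock: 19.82
position: [0.5333, -0.2015, 0.0052]
ee_rot: [-0.029, 0.029, 0.707, -0.706]
contact_force: [-2.5, 0.6, 4.2]
width: 0.0628
clock: 20.08
position: [0.5333, -0.2015, 0.0051]
ee_rot: [-0.028, 0.029, 0.707, -0.706]
contact_force: [-3.7, 1.5, 12.6]
width: 0.0627
```

```bash
python3 -m jog '[30,0,-0.1,0,0,0,0,30,0,-0.1,0,0,0,0,30,0,-0.1,0,0,0,0,30,0,-2,0,0,0,0,30,0,-5,0,0,0,0,0,0,-10,0,0,0,0,0,0,-14,0,0,0,0,0,0,-16,0,0,0,0,0,0,-16,0,0,0,0]'; python3 -c "
from h import *
go([.4705,.300,.21],-84.6)
i=get_image('wrist');cv2.imwrite('pics/w10.png',i['color'])
i=get_image('side');cv2.imwrite('pics/s10.png',i['color'])"
```

```text
clock: 21.2
position: [0.5344, -0.2024, 0.1647]
ee_rot: [-0.027, 0.03, 0.707, -0.706]
contact_force: [-0.1, -0.8, 0.2]
width: 0.0854
t 21.2 tcp [ 0.5344 -0.2024  0.1647] x [-0.997  0.081 -0.004] y [ 0.004  0.001 -1.   ] z [-0.081 -0.997 -0.001] F [-0.09 -0.78  0.23] w 0.0854
shift [ 10.42  -4.51 -49.56] turn [ 0.006 -1.256 -0.026] q [-0.49  0.31  1.62  0.    1.2   1.17]
```

View pics/w10.png

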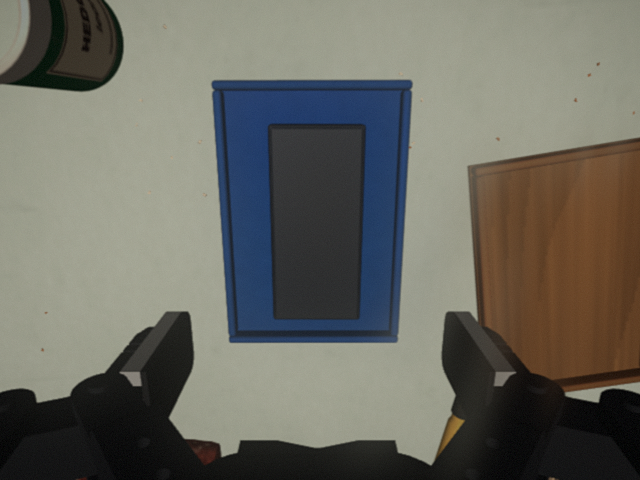

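View pics/s10.png

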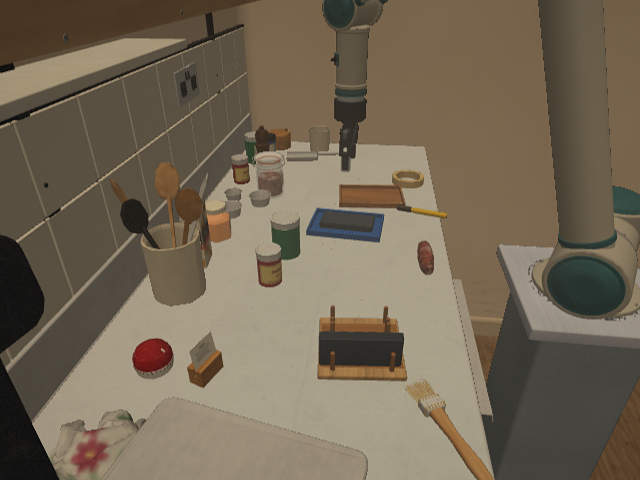

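```bash
python3 -m jog '[0,10.4,-4,-49.6,0,-1.25,0,0,10.4,-4,-49.6,0,-1.25,0,0,10.4,-4,-49.6,0,-1.25,0,0,10.4,-4,-49.6,0,-1.25,0,0,10.4,-4,-49.6,0,-1.25,0,0,10.4,-4,-49.6,0,-1.25,0,0,10.4,-4,-49.6,0,-1.25,0,0,10.4,-4,-49.6,0,-1.25,0,0,10.4,-4,-49.6,0,-1.25,0,0,10.4,-4,-49.6,0,-1.25,0,0,10.4,-4,-49.6,0,-1.25,0]' 80; python3 -c "
from h import *
go([.4705,.2995,.09],-84.6)
i=get_image('wrist');cv2.imwrite('pics/w11.png',i['color'])"
```

```text
clock: 22.68
position: [0.4697, 0.2992, 0.2036]
ee_rot: [0.032, -0.033, 0.707, -0.706]
contact_force: [0.2, -0.5, 0.5]
width: 0.0851
t 22.68 tcp [0.4697 0.2992 0.2036] x [-0.996 -0.092  0.002] y [-0.002  0.001 -1.   ] z [ 0.092 -0.996 -0.001] F [ 0.19 -0.46  0.49] w 0.0851
shift [-1.000e-01  1.136e+01 -1.000e-02] turn [ 0.009 -0.017  0.011] q [0.44 0.27 1.59 0.   1.29 1.92]
```

View pics/w11.png

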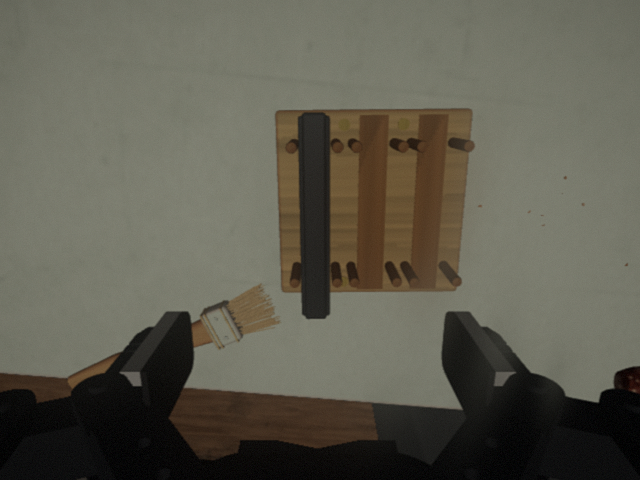

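```bash
python3 -m jog '[0,-0.1,4,-0.1,0,0,0,0,-0.1,8,-0.1,0,0,0,0,-0.1,11,-0.1,0,0,0,0,-0.1,11.4,-0.1,0,0,0,0,-0.1,11.4,-0.1,0,0,0]'; python3 -c "
from h import *
go([.4705,.2995,.048],-84.6)"
```

```text
clock: 23.35
position: [0.4715, 0.3017, 0.0912]
ee_rot: [0.033, -0.032, 0.707, -0.705]
contact_force: [0.9, 1.5, -0.4]
width: 0.0856
t 23.35 tcp [0.4715 0.3017 0.0912] x [-0.996 -0.092 -0.001] y [ 0.001  0.003 -1.   ] z [ 0.092 -0.996 -0.003] F [ 0.87  1.5  -0.39] w 0.0856
shift [0.13 4.32 0.22] turn [ 0.021 -0.016 -0.008] q [0.44 0.37 1.75 0.   1.03 1.92]
```

```bash
python3 -m jog '[0,0,3,0.1,0,0,0,0,0,4.3,0.1,0,0,0,0,0,4.3,0.1,0,0,0]'; python3 -c "
from h import *
st()
i=get_image('wrist');cv2.imwrite('pics/w12.png',i['color'])"
```

```text
clock: 23.72
position: [0.4708, 0.3012, 0.0477]
ee_rot: [0.033, -0.033, 0.707, -0.705]
contact_force: [0.5, 0.2, 0.0]
width: 0.0855
t 23.73 tcp [0.4708 0.3012 0.0477] x [-0.996 -0.093  0.   ] y [-0.     0.002 -1.   ] z [ 0.093 -0.996 -0.003] F [0.48 0.18 0.03] w 0.0855
```

View pics/w12.png

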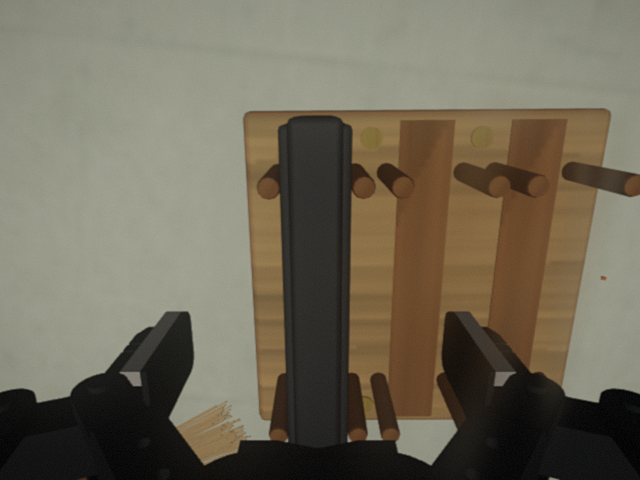

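Centred at column ~317. Grip and lift.

```bash
python3 -m jog '[255,0,0,0,0,0,0, 255,0,0,0,0,0,0, 255,0,0,0,0,0,0, 255,0,0,0,0,0,0, 255,0,0,0,0,0,0, 255,0,0,0,0,0,0]' 80;  python3 -m jog '[255,0,-1.5,0,0,0,0, 255,0,-4,0,0,0,0, 255,0,-7,0,0,0,0, 255,0,-10,0,0,0,0, 255,0,-13,0,0,0,0, 255,0,-16,0,0,0,0, 255,0,-16,0,0,0,0, 255,0,-16,0,0,0,0]';python3 -c "
from h import *
go([.50,.06,.208],-90)"
```

```text
clock: 24.52
position: [0.4711, 0.3015, 0.0481]
ee_rot: [0.033, -0.033, 0.707, -0.705]
contact_force: [0.4, -0.9, 6.5]
width: 0.0183
clock: 25.52
position: [0.4696, 0.3004, 0.206]
ee_rot: [0.032, -0.034, 0.707, -0.706]
contact_force: [-0.5, 0.4, -4.3]
width: 0.0186
t 25.52 tcp [0.4696 0.3004 0.206 ] x [-0.996 -0.093  0.003] y [-0.003  0.001 -1.   ] z [ 0.093 -0.996 -0.002] F [-0.5   0.41 -4.34] w 0.0186
shift [-0.78 -0.24 24.22] turn [0.011 0.668 0.02 ] q [0.44 0.27 1.58 0.   1.29 1.92]
```

```bash
python3 -m jog '[255,-0.2,0,4,0,0.2,0, 255,-0.5,0,9,0,0.4,0, 255,-0.8,-0.2,14,0,0.67,0, 255,-0.8,-0.2,19,0,0.67,0, 255,-0.8,-0.2,23,0,0.67,0, 255,-0.8,-0.2,24.2,0,0.67,0, 255,-0.8,-0.2,24.2,0,0.67,0]'; python3 -m jog '[255,0,0,0,-1,0,0,255,0,0,0,-2.2,0,0,255,0,0,0,-3.4,0,0,255,0,0,0,-4.6,0,0,255,0,0,0,-5.8,0,0,255,0,0,0,-7,0,0,255,0,0,0,-7.5,0,0,255,0,0,0,-7.5,0,0,255,0,0,0,-7.5,0,0]';python3 -c "
from h import *
go([.50,.06,.038],-90)"
```

```text
clock: 26.4
position: [0.5006, 0.0605, 0.2076]
ee_rot: [-0.002, -0.0, 0.708, -0.706]
contact_force: [-0.6, 0.7, -5.2]
width: 0.0186
clock: 27.52
position: [0.5017, 0.0613, 0.2088]
ee_rot: [0.001, -0.0, 0.966, -0.259]
contact_force: [-0.5, -0.0, -4.6]
width: 0.0183
t 27.52 tcp [0.5017 0.0613 0.2088] x [-1.    -0.001 -0.001] y [-0.001  0.866 -0.5  ] z [ 0.001 -0.5   -0.866] F [-0.46 -0.04 -4.59] w 0.0183
shift [ 0.18  8.43 14.85] turn [ 7.501e+00  1.100e-02 -1.000e-03] q [-0.59  0.45  1.81  0.8   1.63  0.7 ]
```

```bash
python3 -m jog '[255,0,2,3.46,0,0,0,255,0,4.5,7.8,0,0,0,255,0,7,12.1,0,0,0,255,0,8.3,14.3,0,0,0,255,0,8.8,15.2,0,0,0,255,0,8.95,15.5,0,0,0,255,0,8.95,15.5,0,0,0]'; python3 -m jog '[255,0,0.07,0.12,0,0,0,255,0,0.1,0.17,0,0,0,255,0,0.1,0.17,0,0,0]';  python3 -m jog '[255,0,0.05,0.09,0,0,0,255,0,0.1,0.17,0,0,0,255,0,0.1,0.17,0,0,0]'
```

```text
clock: 28.4
position: [0.502, 0.0611, 0.0308]
ee_rot: [0.001, 0.0, 0.966, -0.258]
contact_force: [0.2, -0.3, -4.1]
width: 0.0189
clock: 28.78
position: [0.5014, 0.0611, 0.0282]
ee_rot: [0.0, 0.0, 0.966, -0.258]
contact_force: [0.8, -0.4, -4.3]
width: 0.0185
clock: 29.15
position: [0.5013, 0.0613, 0.0259]
ee_rot: [-0.0, 0.0, 0.966, -0.257]
contact_force: [-0.4, -1.3, -4.8]
width: 0.0184
```

```bash
python3 -m jog '[255,0,0.05,0.09,0,0,0,255,0,0.08,0.14,0,0,0,255,0,0.08,0.14,0,0,0]'
```

```text
clock: 29.52
position: [0.5014, 0.0613, 0.0255]
ee_rot: [0.0, 0.0, 0.967, -0.257]
contact_force: [-1.0, -6.1, 4.2]
width: 0.0186
```

```bash
python3 -m jog '[160,0,0,-0.4,0,0,0,150,0,0,-0.8,0,0,0,150,0,0,-0.8,0,0,0,150,0,0,-0.8,0,0,0]'; python3 -m jog '[150,0,-6.2,0,0,0,0,150,0,-9,0,0,0,0,150,0,-10,0,0,0,0,150,0,-10,0,0,0,0]'; python3 -c "
from h import *
st()
i=get_image('side');cv2.imwrite('pics/s13.png',cv2.resize(i['color'][120:300,280:460],None,fx=3.3,fy=3.3,interpolation=2))
"
```

```text
clock: 30.02
position: [0.5013, 0.0655, 0.0313]
ee_rot: [-0.0, -0.0, 0.966, -0.258]
contact_force: [0.3, 0.1, -2.1]
width: 0.0349
clock: 30.52
position: [0.5012, -0.0213, 0.0812]
ee_rot: [-0.0, 0.0, 0.966, -0.257]
contact_force: [0.1, 0.5, 0.1]
width: 0.0354
t 30.52 tcp [ 0.5012 -0.0213  0.0812] x [-1.     0.001  0.   ] y [ 0.     0.868 -0.497] z [-0.    -0.497 -0.868] F [0.14 0.54 0.08] w 0.0354
```

View pics/s13.png

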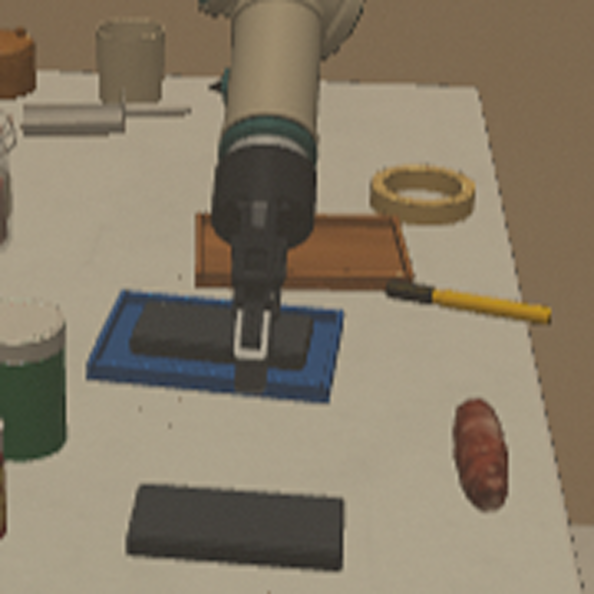

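Flat again. Reorient above it.

```bash
python3 -m jog '[0,0,-1,-4,1.2,0,0,0,0,0,-7,2.5,0,0,0,0,2,-8.5,3.8,0,0,0,0,4,-9.5,5.1,0,0,0,0,4.5,-9.5,6.4,0,0,0,0,4.5,-9.5,7.48,0,0,0,0,4.5,-9.5,7.48,0,0,0,0,4.5,-9.5,7.48,0,0,0,0,4.5,-9.5,7.48,0,0]'; python3 -c "
from h import *
s,R=st()
i=get_image('wrist');cv2.imwrite('pics/w14.png',i['color'])
"
```

```text
clock: 31.7
position: [0.5009, 0.0638, 0.1404]
ee_rot: [-0.001, 0.0, 0.709, -0.705]
contact_force: [0.1, 0.4, 0.4]
width: 0.0853
t 31.7 tcp [0.5009 0.0638 0.1404] x [-1.     0.002  0.002] y [-0.002  0.006 -1.   ] z [-0.002 -1.    -0.006] F [0.06 0.42 0.42] w 0.0853
```

View pics/w14.png

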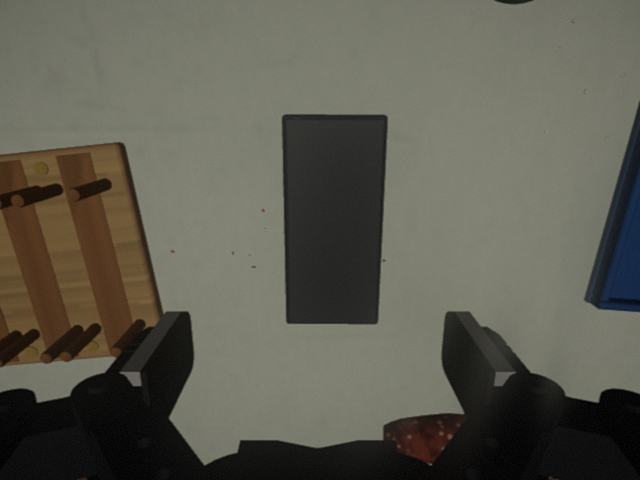

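```bash
python3 -c "
from h import *
s=get_state()
i=get_image('wrist')
P=[wproj(i,s,p,.02) for p in((283,116),(386,116),(378,323),(287,322))];print(box(P))
go([.503,.0555,.004],-90.3)"
```

```text
(array([0.5046, 0.0547]), np.float64(-0.1), np.float64(0.1355), np.float64(0.0616))
t 31.8 tcp [0.5012 0.0635 0.1406] x [-1.     0.003  0.001] y [-0.001  0.006 -1.   ] z [-0.003 -1.    -0.006] F [-1.13 -0.54  0.76] w 0.0852
shift [-0.2  13.66  0.88] turn [0.043 0.017 0.008] q [-0.02  0.24  1.79  0.01  1.11  1.55]
```

```bash
python3 -m jog '[0,0,5,0.4,0,0,0,0,-0.2,9,0.85,0.04,0,0,0,-0.2,12,0.85,0.04,0,0,0,-0.2,13.3,0.85,0.04,0,0,0,-0.2,13.7,0.85,0.04,0,0,0,-0.2,13.7,0.85,0.04,0,0,0,-0.2,13.7,0.85,0.04,0,0]'; python3 -c "
from h import *
go([.503,.0555,-.001],-90)"
```

```text
clock: 32.67
position: [0.5043, 0.0571, 0.0051]
ee_rot: [-0.001, -0.001, -0.707, 0.707]
contact_force: [-0.5, 0.1, -0.2]
width: 0.0853
t 32.67 tcp [0.5043 0.0571 0.0051] x [-1.     0.    -0.002] y [ 0.002 -0.    -1.   ] z [-0. -1.  0.] F [-0.49  0.12 -0.24] w 0.0853
shift [0.13 0.61 0.16] turn [-0.001 -0.002 -0.017] q [-0.02  0.41  1.96 -0.    0.77  1.55]
```

```bash
python3 -m jog '[0,0,0.6,0.1,0,0,0,0,0,0.6,0.1,0,0,0,255,0,0.6,0.1,0,0,0,255,0,0.6,0.1,0,0,0,255,0,0.6,0.1,0,0,0,255,0,0.6,0.1,0,0,0,255,0,0.6,0.1,0,0,0]' 60; python3 -c "
from h import *
s,R=st()
"
```

```text
clock: 33.55
position: [0.5035, 0.0555, -0.0013]
ee_rot: [-0.0, 0.0, -0.707, 0.708]
contact_force: [-1.9, -3.7, 5.0]
width: 0.0629
t 33.55 tcp [ 0.5035  0.0555 -0.0013] x [-1.    -0.001 -0.001] y [ 0.001 -0.001 -1.   ] z [ 0.001 -1.     0.001] F [-1.93 -3.74  4.97] w 0.0629
```

Stroke, as before.

```bash
python3 -m jog '[255,0,0,0.1,0,0,0,255,0,0,0.3,0,0,0,255,0,0,0.5,0,0,0,255,0,0,0.7,0,0,0,255,0,0,0.9,0,0,0,255,0,0,1.1,0,0,0,255,0,0,1.3,0,0,0,255,0,0,1.5,0,0,0]'; python3 -m jog '[255,0,0,0.2,0,0,0,255,0,0,0.4,0,0,0,255,0,0,0.6,0,0,0,255,0,0,0.8,0,0,0,255,0,0,1,0,0,0]';python3 -m jog '[255,0,0,0.2,0,0,0,255,0,0,0.4,0,0,0,255,0,0,0.6,0,0,0,255,0,0,0.8,0,0,0,255,0,0,1,0,0,0]';python3 -m jog '[255,0,0,0.2,0,0,0,255,0,0,0.4,0,0,0,255,0,0,0.6,0,0,0,255,0,0,0.8,0,0,0,255,0,0,1,0,0,0]'; python3 -m jog '[255,0,0,0.2,0,0,0,255,0,0,0.3,0,0,0,255,0,0,0.3,0,0,0,255,0,0,0.3,0,0,0]'; python3 -c "
from h import *
s,R=st()"
```

```text
clock: 34.55
position: [0.504, 0.0432, -0.0012]
ee_rot: [-0.0, 0.001, 0.708, -0.706]
contact_force: [-0.9, 8.7, 5.8]
width: 0.0625
clock: 35.17
position: [0.504, 0.0331, -0.0012]
ee_rot: [-0.0, 0.001, 0.708, -0.706]
contact_force: [-1.2, 8.3, 4.8]
width: 0.0624
clock: 35.8
position: [0.504, 0.0232, -0.0012]
ee_rot: [-0.0, 0.001, 0.708, -0.706]
contact_force: [-0.2, 8.0, 5.5]
width: 0.0625
clock: 36.42
position: [0.5039, 0.0132, -0.0012]
ee_rot: [-0.0, 0.001, 0.708, -0.706]
contact_force: [0.4, 8.3, 4.9]
width: 0.0626
clock: 36.92
position: [0.5039, 0.0101, -0.0012]
ee_rot: [-0.0, 0.001, 0.708, -0.706]
contact_force: [0.0, 8.0, 5.3]
width: 0.0628
t 36.92 tcp [ 0.5039  0.0101 -0.0012] x [-1.     0.002 -0.002] y [ 0.002  0.003 -1.   ] z [-0.002 -1.    -0.003] F [0.01 8.   5.31] w 0.0628
```

```bash
python3 -m jog '[255,0,-1.5,0,0,0,0,255,0,-4,0,0,0,0,255,0,-7,0,0,0,0,255,0,-10,0,0,0,0,255,0,-10,0,0,0,0,255,0,-10,0,0,0,0]' 60; python3 -c "
from h import *
go([.4750,-.3835,.095],-85.2)"
```

```text
clock: 37.67
position: [0.5019, 0.0083, 0.0966]
ee_rot: [-0.001, -0.001, 0.707, -0.707]
contact_force: [0.1, -0.3, -4.8]
width: 0.0627
t 37.67 tcp [0.5019 0.0083 0.0966] x [-1.     0.     0.003] y [-0.003  0.    -1.   ] z [-0. -1. -0.] F [ 0.1  -0.33 -4.78] w 0.0627
shift [ 2.69  0.15 39.18] turn [ 0.004 -0.601  0.021] q [-0.12  0.29  1.86  0.    1.    1.45]
```

```bash
python3 -m jog '[255,0.2,0,3,0,-0.1,0,255,0.5,0,8,0,-0.2,0,255,0.9,0,13.5,0,-0.3,0,255,1.3,0,19,0,-0.45,0,255,1.7,0,25,0,-0.6,0,255,2.2,0,31,0,-0.6,0,255,2.6,0,36,0,-0.6,0,255,2.7,0,38.5,0,-0.6,0,255,2.7,0,39.2,0,-0.6,0,255,2.7,0,39.2,0,-0.6,0,255,2.7,0,39.2,0,-0.6,0]'; python3 -c "
from h import *
go([.4750,-.3835,.006],-85.2)
i=get_image('wrist');cv2.imwrite('pics/w15.png',i['color'])"
```

```text
clock: 39.05
position: [0.4762, -0.3818, 0.0977]
ee_rot: [0.03, -0.03, 0.707, -0.706]
contact_force: [0.4, 0.6, -4.9]
width: 0.0625
t 39.05 tcp [ 0.4762 -0.3818  0.0977] x [-0.996 -0.085  0.001] y [-0.001  0.002 -1.   ] z [ 0.085 -0.996 -0.002] F [ 0.45  0.61 -4.91] w 0.0625
shift [0.13 9.17 0.18] turn [0.014 0.009 0.006] q [-0.79  0.43  1.62  0.    1.09  0.7 ]
```

View pics/w15.png

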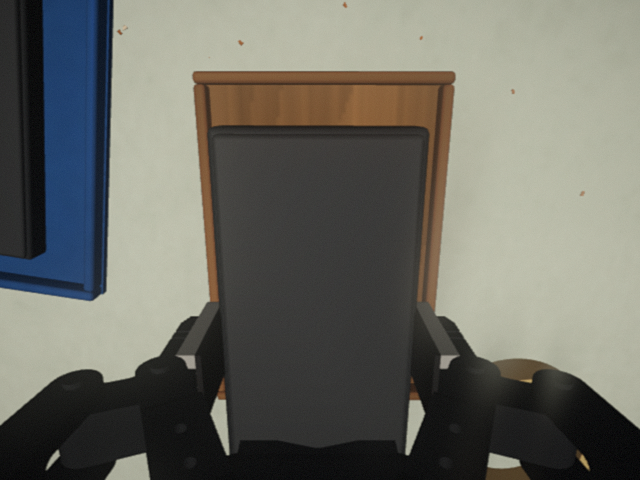

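```bash
python3 -c "
from h import *
s=get_state()
i=get_image('wrist')
P=[wproj(i,s,p,.018) for p in((194,73),(455,73),(422,399),(219,399))];print(box(P))
go([.4750,-.3835,.006],-85.2)"
```

```text
(array([ 0.4751, -0.3841]), np.float64(4.38), np.float64(0.1865), np.float64(0.1258))
t 39.15 tcp [ 0.4764 -0.3823  0.0981] x [-0.996 -0.085  0.   ] y [-0.     0.001 -1.   ] z [ 0.085 -0.996 -0.001] F [-0.5   0.43 -4.72] w 0.0626
shift [0.15 9.21 0.12] turn [0.005 0.01  0.001] q [-0.79  0.43  1.62  0.    1.09  0.7 ]
```

```bash
python3 -m jog '[255,0.1,3,0.1,0,0,0,255,0.1,6,0.2,0,0,0,255,0.1,8,0.2,0,0,0,255,0.1,8.7,0.2,0,0,0,255,0.1,8.9,0.2,0,0,0,255,0.1,9,0.2,0,0,0,255,0.1,9,0.2,0,0,0]'; python3 -m jog '[255,0,0.1,0,0,0,0,255,0,0.2,0,0,0,0,255,0,0.2,0,0,0,0]'
```

```text
clock: 40.02
position: [0.4759, -0.3864, 0.009]
ee_rot: [-0.03, 0.029, -0.706, 0.707]
contact_force: [-0.1, -1.1, -4.9]
width: 0.0623
clock: 40.4
position: [0.4753, -0.386, 0.006]
ee_rot: [0.029, -0.03, 0.707, -0.706]
contact_force: [-0.3, -0.2, -4.3]
width: 0.0622
```

```bash
python3 -m jog '[255,0,0.1,0,0,0,0,255,0,0.13,0,0,0,0,255,0,0.13,0,0,0,0]'
```

```text
clock: 40.78
position: [0.4754, -0.386, 0.0048]
ee_rot: [-0.03, 0.03, -0.706, 0.707]
contact_force: [-0.6, -0.1, -5.0]
width: 0.0623
```

```bash
python3 -m jog '[255,0,0.05,0,0,0,0,255,0,0.1,0,0,0,0,255,0,0.1,0,0,0,0]'
```

```text
clock: 41.15
position: [0.4754, -0.386, 0.0047]
ee_rot: [-0.03, 0.029, -0.706, 0.707]
contact_force: [-1.5, 3.5, 5.8]
width: 0.0623
```

```bash
python3 -m jog '[30,0,-0.05,0,0,0,0,30,0,-0.05,0,0,0,0,30,0,-0.05,0,0,0,0,30,0,-2,0,0,0,0,30,0,-5,0,0,0,0,0,0,-10,0,0,0,0,0,0,-15,0,0,0,0,0,0,-18,0,0,0,0,0,0,-18,0,0,0,0,0,0,-18,0,0,0,0]'; python3 -c "
from h import *
st()
i=get_image('wrist');cv2.imwrite('pics/w16.png',i['color'])
i=get_image('side');cv2.imwrite('pics/s16.png',i['color'])"
```

```text
clock: 42.4
position: [0.4749, -0.3855, 0.1826]
ee_rot: [0.029, -0.03, 0.707, -0.706]
contact_force: [0.1, 1.4, -0.5]
width: 0.0855
t 42.4 tcp [ 0.4749 -0.3855  0.1826] x [-0.997 -0.083  0.001] y [-0.001  0.001 -1.   ] z [ 0.083 -0.997 -0.001] F [ 0.13  1.38 -0.5 ] w 0.0855
```

View pics/w16.png

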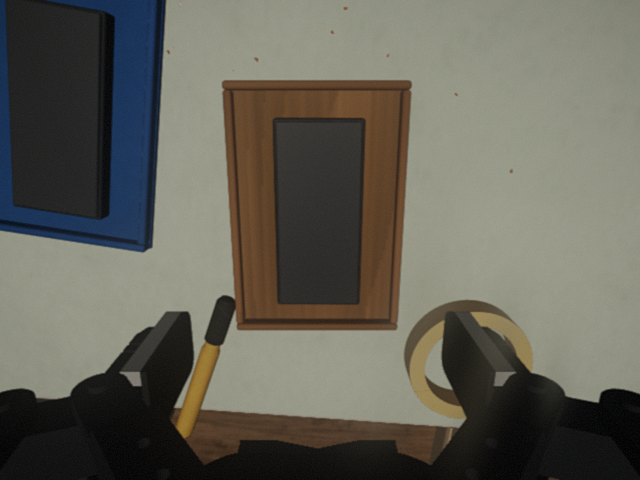

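View pics/s16.png

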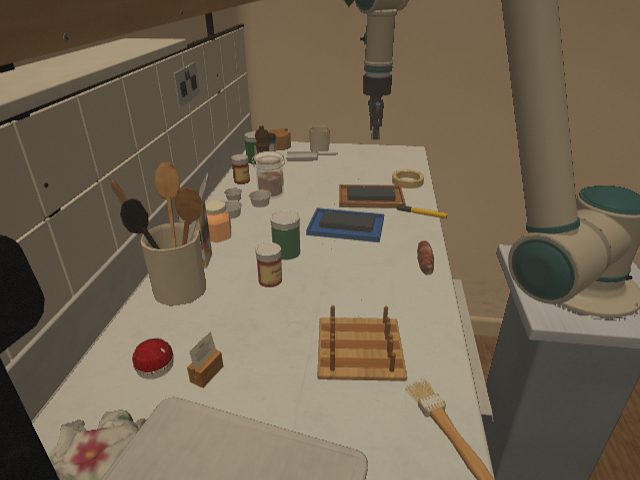

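Both slates lie flat in their trays: in the wrist view the oak one spans (274–364, 118–304), and the blue one is undisturbed. In the side view the tins are where they were at (286,235) and (269,265). The arm is clear of everything.

```bash
python3 -c "
from rig import *
print(sign_off())"
```

```text
the job is handed in; nothing more can be done
None
```

I put both slates away flat, one at a time as asked, and handed the job in at about 42.5 s of the 72 s allowed.

- **First slate (right slot):** I lifted it out, laid it flat on the bare worktop and let go. I took it again and dragged it about 4.8 cm in one stroke at 1.6 cm/s. The sideways force was about 3 N with roughly 11 N pressing on the worktop, so it is the worn, smooth one and went in the blue tray.
- **Second slate (left slot):** I treated it the same way, dragging it about 4.5 cm. The sideways force was about 8 N with roughly 10 N pressing on the worktop, so it is the non-slip one and went in the oak tray.

**Last checks:** the final wrist and side pictures show each slate flat inside its tray and the rack empty. The two tins are where they were, and the gripper is open and about 18 cm clear.

**Where readings disagreed:**
- The first slate's force-to-load ratio came out nearer 0.27 than the nominal 0.15, because the reading carried an offset of about 1 N from gripping and noise. The gap to the second slate (0.8) still leaves no doubt which is which.
- Each slate was released leaning at about 30° with its lower edge on the worktop. It dropped the last couple of centimetres to flat as the fingers withdrew.

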